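Offer up the keeper plate over a loaded band saw blade guide

TASK

Load the spare blade guide on the far side of the rip fence: lay the two steel guide blocks flat and fully down in the two slots of the guide holder, one in each. Then carry the flat steel keeper plate over the fence and finish still holding it in the gripper, level and lined up with the holder, its two holes over the two studs (either way round) and its underside about 10 mm above the stud tips, touching neither studs nor holder, so that I can set the blocks with a feeler before it goes down; do not put it down or let go. Do not knock the plate against the holder, and leave the fence, the tape measure, the sanding block and the two standing bolts where they are.

Things in the scene. Friction and masses are not known exactly. Their poses are not given: they have to be found in the camera images.
- guide_holder: Blade guide holder, a heavy blue-grey casting, fixed, left of the fence: 152 mm long (own y), 56 mm wide (own x), top 22 mm above the table, a 10 mm blade gap across the middle. A bare round shank points along own +x, roughly to the robot's left (ends 94 mm from centre, 26 mm high). Screw heads stick out 9 mm at the ends, 6 mm at the sides. Origin: centre of underside, on the table; z up.
- slot_a (a point): Centre of the floor of the open slot in the holder's +y half, 16 mm above the table, axes as the holder's. Slot 17 mm wide (own x), 53 mm long (own y), 6 mm deep; bevelled long walls make the mouth 23 mm wide. Closed at the outer end (26.5 mm from here), open to the blade gap at the inner end. A block lying in it stands 8 mm proud of the top face.
- slot_b (a point): The same for the equal slot on the holder's own -y half (63 mm from slot_a).
- stud_a (a point): Tip of the upright steel stud, 8 mm thick, at the holder's own +y end (66 mm from the centre); the tip is 46 mm above the table and 24 mm above the holder's top face.
- stud_b (a point): Tip of the equal stud at the holder's own -y end.
- guide_block_0: Steel guide block, a grey bar 14 mm wide (own x), 44 mm long (own y), 14 mm high, 0.06 kg, lying on the table to the right of the fence. Origin: centre of its underside. Grip it across the 14 mm, by its upper part: held by the top 6 mm it can be let down into a slot without the fingers meeting the holder.
- guide_block_1: The other guide block, exactly alike. Either block may go into either slot.
- keeper: Keeper plate, a flat bright steel bar 34 mm wide (own x), 156 mm long (own y) and 8 mm thick, about 0.3 kg, with a 14 mm hole 66 mm either side of its centre along own y; lies flat on the table to the right of the fence. Origin: centre of its underside. Grip it across the 34 mm at its middle.
- fence_top (a point): Point on the top edge of the rip fence, 99 mm above the table, about 150 mm from its end nearest the robot. The fence is an upright 9 mm plate running straight away from the robot (world x = 0.36 to 0.95) between the loose parts and the guide holder, its foot reaching 55 mm to its right; a sideways push of about 15 N shifts it.
- tape_measure: Yellow tape measure, 37 x 98 x 72 mm high, a bystander beyond the keeper plate. Origin: centre of its underside.
- sanding_block: Wooden sanding block, 61 x 112 x 34 mm high, a bystander at the table's near edge. Origin: centre of its underside.
- bolt_0: Hexagon bolt standing on its head, 23 x 20 x 50 mm high, a bystander just beyond the guide holder, on the side of its shank. Origin: centre of its underside.
- bolt_1: A second such bolt, standing near the first.
Mind the look-alikes: they are no part of the job. What is shaped like the guide_block_1 but yellow is not meant.

How it is judged:
On the way:
1. both guide blocks lie flat and fully down in the slots, one in each, and are let go ((((x of guide_block_0 in the frame of slot_a between -0.003 and 0.003 m and y of guide_block_0 in the frame of slot_a between -0.008 and 0.008 m and z of guide_block_0 in the frame of slot_a between -0.0015 and 0.0025 m and angle between the y axis of guide_block_0 and the y axis of guide_holder, either way round below 0.12 rad and angle between guide_block_0's own z axis and vertical below 0.08 rad) and (x of guide_block_1 in the frame of slot_b between -0.003 and 0.003 m and y of guide_block_1 in the frame of slot_b between -0.008 and 0.008 m and z of guide_block_1 in the frame of slot_b between -0.0015 and 0.0025 m and angle between the y axis of guide_block_1 and the y axis of guide_holder, either way round below 0.12 rad and angle between guide_block_1's own z axis and vertical below 0.08 rad)) or ((x of guide_block_0 in the frame of slot_b between -0.003 and 0.003 m and y of guide_block_0 in the frame of slot_b between -0.008 and 0.008 m and z of guide_block_0 in the frame of slot_b between -0.0015 and 0.0025 m and angle between the y axis of guide_block_0 and the y axis of guide_holder, either way round below 0.12 rad and angle between guide_block_0's own z axis and vertical below 0.08 rad) and (x of guide_block_1 in the frame of slot_a between -0.003 and 0.003 m and y of guide_block_1 in the frame of slot_a between -0.008 and 0.008 m and z of guide_block_1 in the frame of slot_a between -0.0015 and 0.0025 m and angle between the y axis of guide_block_1 and the y axis of guide_holder, either way round below 0.12 rad and angle between guide_block_1's own z axis and vertical below 0.08 rad))) and contact force between the fingers and guide_block_0 below 0.1 N and contact force between the fingers and guide_block_1 below 0.1 N), for 0.2 s.
At the end, for the whole second after the job is handed in: Each slot holds one block, flat on its floor (3 mm across, 8 mm along, 7 deg). The fingers hold the keeper still, 3 to 20 mm above the stud tips, centred within 5 mm, turned within 4 deg of the holder, tilted under 4.5 deg, touching neither holder nor blocks ((((x of guide_block_0 in the frame of slot_a between -0.003 and 0.003 m and y of guide_block_0 in the frame of slot_a between -0.008 and 0.008 m and z of guide_block_0 in the frame of slot_a between -0.0015 and 0.0025 m and angle between the y axis of guide_block_0 and the y axis of guide_holder, either way round below 0.12 rad and angle between guide_block_0's own z axis and vertical below 0.08 rad) and (x of guide_block_1 in the frame of slot_b between -0.003 and 0.003 m and y of guide_block_1 in the frame of slot_b between -0.008 and 0.008 m and z of guide_block_1 in the frame of slot_b between -0.0015 and 0.0025 m and angle between the y axis of guide_block_1 and the y axis of guide_holder, either way round below 0.12 rad and angle between guide_block_1's own z axis and vertical below 0.08 rad)) or ((x of guide_block_0 in the frame of slot_b between -0.003 and 0.003 m and y of guide_block_0 in the frame of slot_b between -0.008 and 0.008 m and z of guide_block_0 in the frame of slot_b between -0.0015 and 0.0025 m and angle between the y axis of guide_block_0 and the y axis of guide_holder, either way round below 0.12 rad and angle between guide_block_0's own z axis and vertical below 0.08 rad) and (x of guide_block_1 in the frame of slot_a between -0.003 and 0.003 m and y of guide_block_1 in the frame of slot_a between -0.008 and 0.008 m and z of guide_block_1 in the frame of slot_a between -0.0015 and 0.0025 m and angle between the y axis of guide_block_1 and the y axis of guide_holder, either way round below 0.12 rad and angle between guide_block_1's own z axis and vertical below 0.08 rad))) and horizontal distance between keeper and guide_holder below 0.005 m and angle between the y axis of keeper and the y axis of guide_holder, either way round below 0.07 rad and angle between keeper's own z axis and vertical below 0.08 rad and z of keeper in the frame of guide_holder between 0.049 and 0.066 m and contact force between the fingers and keeper above 1 N and contact force between keeper and guide_holder below 0.05 N and linear speed of keeper below 0.01 m/s and contact force between keeper and guide_block_0 below 0.05 N and contact force between keeper and guide_block_1 below 0.05 N); the arm keeps its last pose, push and grip.
It fails at once if the keeper is knocked against or set down on the guide holder (contact force between keeper and guide_holder above 3 N).
It fails at once if the rip fence is shifted by more than 10 mm (distance of fence_top from where it was at the start of the episode above 0.01 m).
It fails at once if a bystander (tape measure, sanding block, bolts) is moved by more than 25 mm or a bolt is knocked over (distance of any of tape_measure, sanding_block, bolt_0, bolt_1 from where it was at the start of the episode above 0.025 m or angle between any of bolt_0, bolt_1's own z axis and vertical above 0.5 rad).
It also fails if it takes over 70 s, if anything falls off the work surface, if the arm or the gripper's body presses on something with over 40 N, if the wrist force passes 120 N, or if a joint passes its speed limit or range.

ROBOT

A 7-joint arm with a two-finger parallel gripper is mounted at the origin on a cart in front of the work surface, level with it; the furniture and walls round the work are solid. World frame = base frame: x ahead of the robot, y to its left, z up, the work surface at z = 0. Lengths are in m, angles in rad, forces in N, time in s.
With the tool pointing down it reaches from about 0.425 to 1.025 m from the base axis. Payload 3.6 kg.
Tool frame: the origin (TCP) lies between the finger pads; the fingertips stand 25 mm ahead of it and the grasp point (between the pads) lies 6 mm ahead of it (robot.nose_length is the distance from the TCP to the fingertips, in m); z points along the fingers, y is the line along which they close (so a half turn about z gives the same grasp; the last joint's range is limited). The gripper opens to 85 mm and grips with 20 to 120 N. Pads are 22 mm wide; open, the fingers measure 114 mm over their backs; the gripper's body (76 mm by 85 mm) begins 54 mm behind the grasp point. The pads swing forward as they close: fully open they stand 13 mm farther back than shut.
Start: joints at [-1.407, 0.591, 0.048, 1.609, -0.033, 0.943, -0.034], TCP at [0.184, 0.701, 0.256] pointing down, gripper open.
Joint ranges: [-2.69, 2.69], [-0.47, 2.24], [-1.27, 1.36], [0.19, 2.51], [-1.53, 4.68], [0.08, 2.07], [-3.09, 3.09]. Speed limits (rad/s): [2.57, 2.57, 3.14, 3.14, 3.14, 3.14, 3.14].

INTERFACE

Orientations are given as a rotation vector (axis times angle).
In Python, from station import robot, optics gives the robot as it stands.
- The arm moves only by the shell command python3 -m creep 'ROWS' [FORCE]. ROWS is a JSON object of lists of equal length, an entry for each row: "translation": the shift along the tool's x, y, z in mm, a list of three; "turn": the turn about the tool's z in rad; "grip": the closure, from 0 (fully open) to 1 (shut). A call has exactly 8 rows; each row is the pose to reach, as a shift and turn from the pose commanded when the call began, along the tool's axes at that moment; what a row does not reach only later rows make up. A row lasts 1/8 s, in which the tool goes at most 62.5 mm and 10.7 degrees, less where a joint would pass 70% of its speed; a pose out of reach is approached as far as the arm can. A call with a gripper value outside its range is refused whole. The fingers move at their own pace and stop on an object; FORCE is the grip in N (left out, the last holds). Time passes only in rows, so rows that repeat a pose let the fingers close, or fill a call up. It gives the time, the measured TCP pose, the force, the opening and the grip force at its end, in the units of the state.
- robot.observe(): the state, without advancing time (a new reading comes with each control period).
- optics.camera(name): name is "scene" or "top" or "wrist"; returns (picture, depth): 384x512x3 uint8, red, green, blue; 384x512 float32, m along the optical axis (not along the pixel's ray), 0 where there is no reading.
- optics.camera_params(name): a dict with "K" (3x3 intrinsics, pixels), "D" ([k1, k2, p1, p2, k3] as OpenCV has them; the pictures are not rectified), "rvec" (rotation vector, rad) and "tvec" (3), from world to camera coordinates, as OpenCV has them. Camera axes: x right, y down, z forward; pixel columns grow to the right and rows downward; lengths in m; the calibration is good to about 2 mm. A picture is of the moment at which its call begins: read the wrist's pose just before it. camera_params takes no time and is no camera call; for the wrist camera it gives the pose at the moment of the call.
- robot.hand_in(): hands the job in; it is judged then, once.
Trained networks look in the newest picture that a camera, given by its name, has taken for a name from the list of things; names that differ only in an ending like _2 or _b are one class to them, and where a whole thing is asked for, a point or a joint stands for the part that bears it (a point fixed in the world has none). Each returns a list of dicts, best first, with "score" (0 to 1); they miss things now and then, are a little off and sometimes report something else, mostly with a low value. They report only what shows in the picture. A call takes as long as a camera call. They do not tell look-alikes from the thing itself.
- optics.boxes_of(label, camera): "point" ([column, row] in pixels, amid what is visible of it).
The state is a dict: "t": time; "joint_pos": joint angles; "dq": joint speeds; "joint_torque": joint torques, N m; "tool_pos": TCP position; "ee_rot": TCP orientation; "force": force on the tool from outside, world axes, zero at the start; "torque": the same for the moment, N m; "finger_gap": finger opening in m; "gripper_force": force on a finger pad.
Only numpy, scipy, OpenCV 4.12 (cv2) and the standard library are available. Lean on these libraries where they do the work, as an engineer would, in place of code of your own. Each camera call takes 0.05 s, during which the arm holds its last target. There are 200 camera calls.

## Working session

There is one attempt and no reset: what is moved stays moved. The work goes in short steps, Python scripts to look and compute and a shell command to move; the robot and the scene stay as the last step left them, time stands still between calls to the robot, and variables do not carry over. Pictures are saved under pics/ and viewed, at most 10 in all, crops included, and the job is handed in when it is done.

```bash
ls; mkdir -p pics; cat > h.py <<'E'
import numpy as np, cv2
from station import robot, optics
def snap(n):
    im,d=optics.camera(n); return im,d,optics.camera_params(n)
def cloud(d,P):
    h,w=d.shape; u,v=np.meshgrid(np.arange(w),np.arange(h))
    pts=np.stack([u,v],-1).reshape(-1,1,2).astype(np.float64)
    n=cv2.undistortPoints(pts,np.array(P['K'],float),np.array(P['D'],float)).reshape(-1,2)
    z=d.reshape(-1,1); c=np.hstack([n*z,z]); R=cv2.Rodrigues(np.array(P['rvec'],float))[0]
    X=(c-np.array(P['tvec'],float).ravel())@R; X[z[:,0]==0]=np.nan
    return X.reshape(h,w,3)
E
python3 - <<'E'
from h import *
s=robot.observe(); print(s['t'],s['tool_pos'],s['ee_rot'],s['finger_gap'])
ims=[]
for n in ['scene','top']:
    im,d,P=snap(n); ims.append(im); np.savez(f'{n}.npz',im=im,d=d); C=cloud(d,P)
    cv2.imwrite(f'pics/{n}.png',im[:,:,::-1]); print(n,cv2.Rodrigues(np.array(P['rvec']))[0].round(2).tolist(),P['tvec'])
    for l in ['guide_holder','slot_a','stud_a','guide_block_0','keeper','tape_measure','bolt_0','sanding_block','fence_top']:
        for b in optics.boxes_of(l,n)[:4]:
            u,v=map(int,np.round(b['point'])); print(l,round(b['score'],2),u,v,C[v,u].round(3))
cv2.imwrite('pics/wide.png',cv2.resize(ims[1],(800,600),interpolation=cv2.INTER_CUBIC)[:,:,::-1])
E
```

```text
pics
0.0 [0.18394491 0.70045489 0.2551021 ] [-0.40220664 -3.11559462  0.00364887] 0.08532097197279782
scene [[0.88, -0.48, 0.01], [-0.34, -0.63, -0.7], [0.34, 0.61, -0.72]] [-0.42916816  0.34204914  1.11914239]
guide_holder 0.71 189 175 [0.473 0.395 0.001]
slot_a 0.86 185 173 [0.458 0.389 0.021]
stud_a 0.75 186 174 [0.46  0.386 0.018]
guide_block_0 0.7 315 314 [ 0.547 -0.237  0.016]
guide_block_0 0.63 286 297 [ 0.514 -0.153  0.001]
guide_block_0 0.58 335 287 [ 0.638 -0.196  0.016]
guide_block_0 0.52 261 282 [ 0.473 -0.092  0.017]
keeper 0.82 268 249 [0.548 0.001 0.008]
tape_measure 0.55 326 230 [ 0.716 -0.038  0.039]
bolt_0 0.5 188 147 [ 0.528  0.533 -0.002]
bolt_0 0.37 286 300 [ 0.504 -0.168  0.015]
sanding_block 0.7 215 259 [0.393 0.023 0.033]
fence_top 0.71 265 177 [0.675 0.24  0.032]
top [[0.02, -1.0, -0.01], [-0.98, -0.01, -0.18], [0.18, 0.01, -0.98]] [0.14748213 0.58214362 1.56863049]
guide_holder 0.91 199 223 [0.462 0.39  0.006]
slot_a 0.66 201 222 [0.465 0.382 0.017]
stud_a 0.62 199 224 [0.458 0.389 0.016]
guide_block_0 0.68 302 244 [0.396 0.044 0.031]
guide_block_0 0.52 372 176 [ 0.631 -0.196  0.014]
guide_block_0 0.48 350 188 [ 0.588 -0.119  0.018]
guide_block_0 0.44 386 198 [ 0.557 -0.243  0.01 ]
keeper 0.87 315 193 [ 0.572 -0.002  0.002]
tape_measure 0.5 321 146 [ 0.72  -0.016  0.07 ]
tape_measure 0.38 202 221 [ 0.47   0.382 -0.003]
bolt_0 0.57 175 200 [0.533 0.466 0.052]
sanding_block 0.63 304 242 [0.402 0.037 0.034]
fence_top 0.69 252 162 [0.674 0.215 0.016]
```

```bash
python3 - <<'E'
from h import *
a=np.load('top.npz')['im'];b=np.load('scene.npz')['im']
cv2.imwrite('pics/t1.png',cv2.resize(a[120:280,150:420],(800,474),interpolation=cv2.INTER_CUBIC)[:,:,::-1])
cv2.imwrite('pics/s1.png',cv2.resize(b[120:340,130:390],(700,592),interpolation=cv2.INTER_CUBIC)[:,:,::-1])
E
```

```text
(no output)
```

View pics/t1.png

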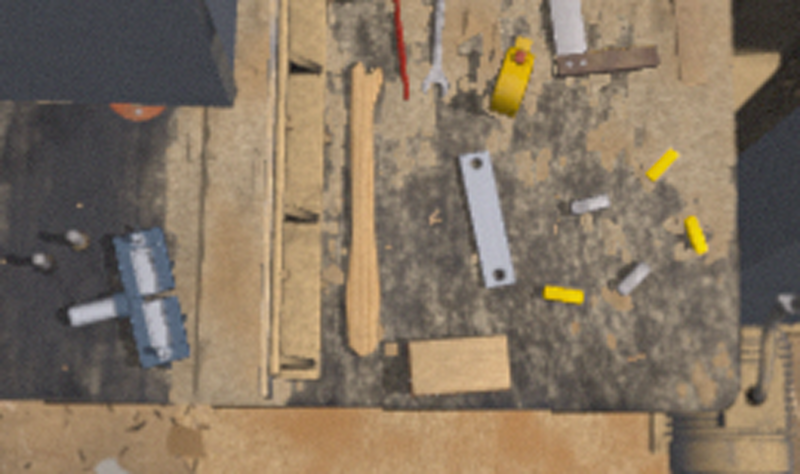

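View pics/s1.png

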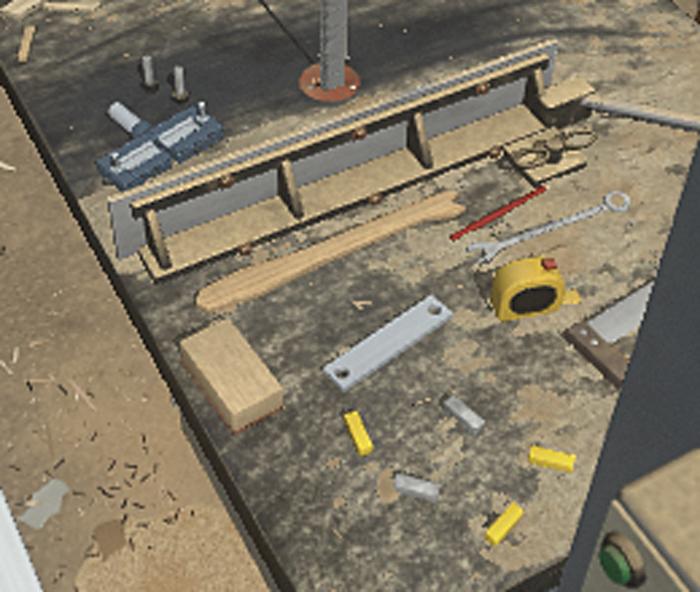

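The top crop shows the grey blocks at about (590,204) and (634,278); the yellow ones are decoys. It also shows the keeper at (487,220), the holder at (152,298) with its shank to the left, the bolts at (42,262) and (77,238), and a dark overhead head at upper left. The scene crop agrees.

```bash
cat >> h.py <<'E'
from scipy.spatial.transform import Rotation as Ro
def pose():
    s=robot.observe(); return s,np.array(s['tool_pos']),Ro.from_rotvec(s['ee_rot']).as_matrix()
def yawof(R): return np.arctan2(R[1,1],R[0,1])   # world angle of tool y
def plan(targets,cmd=None):
    """targets: (x,y,z,ytool) world TCP; prints shifts in tool axes (mm) and turn"""
    s,p,R=pose()
    if cmd is not None: p=np.array(cmd)
    for t in targets:
        sh=R.T@(np.array(t[:3])-p)*1e3
        out=sh.round(1).tolist()
        if len(t)>3 and t[3] is not None:
            d=(t[3]-yawof(R)+np.pi/2)%np.pi-np.pi/2; out.append('turn %.3f'%(-d))
        print(out)
def rect(m,C,zmin,zmax):
    q=C[m]; q=q[(q[:,2]>zmin)&(q[:,2]<zmax)]
    (c,wh,a)=cv2.minAreaRect((q[:,:2]*1e3).astype(np.float32)); a=np.deg2rad(a)
    if wh[0]<wh[1]: a+=np.pi/2; wh=wh[::-1]
    a=(a+np.pi/2)%np.pi-np.pi/2
    return np.round(np.array(c)/1e3,4),np.round(wh,1),round(a,3),np.median(q[:,2]).round(4),len(q)
E
python3 - <<'E'
from h import *
s,p,R=pose(); print(R.round(3).tolist(),yawof(R))
P=optics.camera_params('top');z=np.load('top.npz');C=cloud(z['d'],P)
def reg(x0,x1,y0,y1): return (C[...,0]>x0)&(C[...,0]<x1)&(C[...,1]>y0)&(C[...,1]<y1)
print('blk0',rect(reg(.56,.615,-.16,-.08),C,.009,.02))
print('blk1',rect(reg(.47,.54,-.2,-.13),C,.009,.02))
print('keeper',rect(reg(.46,.66,-.06,.05),C,.004,.02))
print('holder',rect(reg(.36,.56,.34,.435),C,.015,.04))
h=reg(0.2,1.2,-.5,.9)&(C[...,2]>.11)
n,l,st,ce=cv2.connectedComponentsWithStats(h.astype(np.uint8))
for i in range(1,n):
    if st[i,4]>30: q=C[l==i]; print(st[i],q.min(0).round(2),q.max(0).round(2))
z2=np.load('scene.npz');C2=cloud(z2['d'],optics.camera_params('scene'))
q=C2[(C2[...,2]>.11)&(C2[...,0]>.3)&(C2[...,1]>-.4)]; print(q.min(0),q.max(0))
im=z2['im']; P2=optics.camera_params('wrist'); print(P2['K'],np.array(P2['tvec']))
Rc=cv2.Rodrigues(np.array(P2['rvec']))[0]; cp=-Rc.T@np.array(P2['tvec']).ravel(); print('cam in tool',R.T@(cp-p),(R.T@Rc.T).round(2).tolist())
print(h[:110,:100].mean())
plan([(.5,.32,.30,None),(.53,-.1,.28,np.pi/2)])
E
```

```text
[[-0.967, 0.254, -0.0], [0.254, 0.967, 0.0], [0.0, 0.0, -1.0]] 1.3140885323790847
blk0 (array([ 0.5841, -0.1222]), array([59.6, 26. ]), np.float64(1.507), np.float64(0.0141), 52)
blk1 (array([ 0.4983, -0.172 ]), array([60.3, 41.8]), np.float64(1.24), np.float64(0.0137), 52)
keeper (array([ 0.56  , -0.0051]), array([197.7, 110. ]), np.float64(0.002), np.float64(0.0073), 562)
holder (array([0.4721, 0.3878]), array([161.1,  93.7]), np.float64(-0.013), np.float64(0.0211), 702)
[    0     0   512   230 70111] [ 0.43 -0.5   0.11] [0.88 0.49 1.31]
[  7 295  63  21 903] [0.2  0.59 0.29] [0.23 0.77 0.63]
[ 0.5312339  -0.39999993  0.11022984] [0.87339904 0.77259936 0.86598738]
[[288.45869756   0.         260.60505554]
 [  0.         288.45869756 189.70159593]
 [  0.           0.           1.        ]] [-0.72480972 -0.04164673  0.3797052 ]
cam in tool [ 7.94686728e-02  4.07240065e-05 -1.16828522e-01] [[0.0, -0.95, -0.31], [1.0, 0.0, -0.0], [0.0, -0.31, 0.95]]
0.9738181818181818
[-402.4, -288.5, -43.7]
[-538.0, -687.2, -23.7, 'turn -0.257']
```

```bash
python3 - <<'E'
from h import *
for n in ['top','scene']:
    C=cloud(np.load(n+'.npz')['d'],optics.camera_params(n)).reshape(-1,3)
    q=C[(C[:,2]>.105)&(C[:,0]>.25)&(C[:,0]<.9)&(C[:,1]>-.35)&(C[:,1]<.7)]
    g=np.floor(q[:,:2]/.1).astype(int)
    for k in np.unique(g,axis=0):
        m=(g==k).all(1)
        if m.sum()>3: print(n,(k*.1).round(1),m.sum(),q[m].min(0).round(2),q[m].max(0).round(2))
E
```

```text
top [0.4 0.2] 4 [0.43 0.24 0.11] [0.49 0.25 0.11]
top [ 0.5 -0.4] 2750 [ 0.53 -0.35  0.11] [ 0.6  -0.33  0.73]
top [ 0.5 -0.2] 788 [ 0.51 -0.15  1.08] [ 0.51 -0.1   1.19]
top [ 0.5 -0.1] 8186 [ 0.5  -0.1   1.08] [ 0.51 -0.    1.31]
top [0.5 0. ] 10085 [0.5  0.   1.08] [0.51 0.1  1.3 ]
top [0.5 0.1] 9832 [0.51 0.1  1.08] [0.51 0.2  1.3 ]
top [0.5 0.2] 12592 [0.51 0.2  0.11] [0.6  0.3  1.29]
top [0.5 0.3] 12285 [0.51 0.3  0.74] [0.52 0.4  1.28]
top [0.5 0.4] 6112 [0.5  0.4  0.74] [0.52 0.49 1.24]
top [ 0.6 -0.4] 3251 [ 0.6  -0.35  0.11] [ 0.7  -0.3   0.74]
top [ 0.6 -0.3] 26 [ 0.7  -0.3   0.56] [ 0.7  -0.29  0.59]
top [0.6 0.2] 107 [0.6  0.23 0.11] [0.65 0.25 1.13]
top [ 0.7 -0.4] 651 [ 0.7  -0.35  0.11] [ 0.73 -0.3   0.54]
top [ 0.7 -0.3] 244 [ 0.7  -0.3   0.11] [ 0.72 -0.28  0.57]
top [ 0.8 -0.4] 43 [ 0.86 -0.35  0.11] [ 0.88 -0.33  0.16]
top [0.8 0.2] 4 [0.81 0.24 0.11] [0.88 0.25 0.11]
scene [ 0.5 -0.4] 3356 [ 0.53 -0.35  0.11] [ 0.54 -0.33  0.85]
scene [ 0.6 -0.3] 150 [ 0.69 -0.21  0.65] [ 0.7  -0.2   0.76]
scene [ 0.6 -0.2] 2496 [ 0.69 -0.2   0.64] [ 0.7  -0.1   0.76]
scene [ 0.6
[... 381 characters left out ...]

scene [0.7 0.1] 386 [0.76 0.1  0.55] [0.8  0.2  0.57]
scene [0.7 0.2] 107 [0.78 0.2  0.35] [0.8  0.3  0.57]
scene [0.7 0.3] 2692 [0.7  0.3  0.11] [0.8  0.4  0.54]
scene [0.7 0.4] 451 [0.7  0.4  0.11] [0.8  0.5  0.53]
scene [0.7 0.5] 38 [0.79 0.5  0.34] [0.8  0.6  0.38]
scene [0.7 0.6] 145 [0.79 0.6  0.35] [0.8  0.7  0.38]
scene [0.8 0. ] 215 [0.8  0.05 0.55] [0.85 0.1  0.58]
scene [0.8 0.1] 136 [0.8  0.1  0.54] [0.87 0.2  0.57]
scene [0.8 0.2] 314 [0.8  0.2  0.34] [0.86 0.3  0.57]
scene [0.8 0.3] 205 [0.8  0.3  0.32] [0.83 0.4  0.38]
scene [0.8 0.4] 96 [0.8  0.4  0.33] [0.84 0.5  0.39]
scene [0.8 0.5] 26 [0.8  0.5  0.37] [0.83 0.6  0.38]
scene [0.8 0.6] 100 [0.8  0.6  0.37] [0.83 0.7  0.38]
```

```bash
python3 -m creep '{"translation":[[-50,-36,-40],[-100,-72,-44],[-150,-108,-44],[-200,-144,-44],[-250,-180,-44],[-300,-216,-44],[-350,-252,-44],[-400,-288,-44]],"turn":[0,-0.04,-0.08,-0.12,-0.16,-0.2,-0.24,-0.257],"grip":[0,0,0,0,0,0,0,0]}' 40
```

```text
t: 2.0
tool_pos: [0.4968, 0.3223, 0.3007]
ee_rot: [-0.002, 3.141, 0.001]
force: [0.3, 1.0, 0.5]
finger_gap: 0.0855
gripper_force: 0.0
```

```bash
python3 - <<'E'
from h import *
s,p,R=pose(); P=optics.camera_params('wrist'); im,d=optics.camera('wrist'); C=cloud(d,P)
np.savez('w1.npz',im=im,d=d,C=C); cv2.imwrite('pics/w1.png',im[:,:,::-1])
print((d>0).mean())
m=(C[...,2]>.0195)&(C[...,2]<.0235)&(C[...,0]>.36)&(C[...,0]<.56)&(C[...,1]>.33)&(C[...,1]<.45)
print(rect(m,C,.015,.05))
for l in ['slot_a','slot_b','stud_a','stud_b','guide_holder']:
    for b in optics.boxes_of(l,'wrist')[:3]:
        u,v=map(int,np.round(b['point'])); print(l,round(b['score'],2),u,v,C[v,u].round(4))
hi=(C[...,2]>.038)&(C[...,2]<.052)&(C[...,1]>.33)&(C[...,1]<.45)
n,l,st,ce=cv2.connectedComponentsWithStats(hi.astype(np.uint8))
for i in range(1,n):
    if st[i,4]>3: q=C[l==i];print(st[i],q.mean(0).round(4),q.max(0).round(4))
plan([(.51,-.10,.30,np.pi/2)])
E
```

```text
0.9959208170572916
(array([0.4641, 0.4033]), array([151.3, 100.4]), np.float64(0.265), np.float64(0.021), 3231)
slot_a 0.85 308 124 [0.4543 0.3864 0.0179]
slot_b 0.85 308 124 [0.4543 0.3864 0.0179]
stud_a 0.82 308 124 [0.4543 0.3864 0.0179]
stud_b 0.82 308 124 [0.4543 0.3864 0.0179]
guide_holder 0.7 306 124 [0.4545 0.384  0.0159]
[292  83   7   7  41] [0.4067 0.3642 0.0446] [0.4101 0.3679 0.0469]
[314 182   7   7  37] [0.5328 0.3986 0.0439] [0.5371 0.4028 0.0466]
[306 289  13  22  92] [0.7087 0.4001 0.0456] [0.7344 0.4102 0.052 ]
[-14.4, -425.1, -0.0, 'turn 0.002']
```

View pics/w1.png

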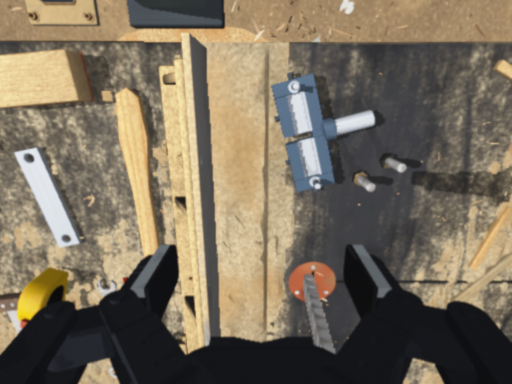

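The wrist view shows the holder at about (305,130) with stud tips at (295,86) and (317,185), its shank to the left in the world, bolts at (364,182) and (396,164), the fence at column 200, and the keeper at (47,198). The holder axis angle is about 0.266.

```bash
python3 -m creep '{"translation":[[-2,-60,0],[-4,-120,0],[-6,-180,0],[-8,-240,0],[-10,-300,0],[-12,-360,0],[-14,-425,0],[-14,-425,0]],"turn":[0,0,0,0,0,0,0,0],"grip":[0,0,0,0,0,0,0,0]}'
cat >> h.py <<'E'
def blocks(im,C,zl=.009,zh=.02):
    hsv=cv2.cvtColor(im,cv2.COLOR_RGB2HSV)
    m=(C[...,2]>zl)&(C[...,2]<zh)&(C[...,1]<.2)
    m=cv2.morphologyEx(m.astype(np.uint8),cv2.MORPH_OPEN,np.ones((3,3)))
    n,l,st,ce=cv2.connectedComponentsWithStats(m)
    for i in range(1,n):
        if st[i,4]>60:
            k=l==i; print(ce[i].round(),'S',np.median(hsv[k][:,1]),*rect(k,C,zl,zh))
E
python3 - <<'E'
from h import *
s,p,R=pose(); P=optics.camera_params('wrist'); im,d=optics.camera('wrist'); C=cloud(d,P)
np.savez('w2.npz',im=im,d=d,C=C); cv2.imwrite('pics/w2.png',im[:,:,::-1])
print(p,s['joint_pos']); blocks(im,C,.011); print('thin'); blocks(im,C,.005,.0105)
C=np.load('w1.npz')['C']; m=(C[...,2]>.03)&(C[...,2]<.06)&(C[...,1]>.425)&(C[...,0]<.65)
n,l,st,ce=cv2.connectedComponentsWithStats(m.astype(np.uint8))
for i in range(1,n):
    if st[i,4]>10: print('bolt',C[l==i].mean(0).round(3),C[l==i].max(0).round(3))
E
```

```text
t: 3.3
tool_pos: [0.5096, -0.1051, 0.3007]
ee_rot: [0.01, 3.141, -0.003]
force: [0.3, 0.6, 0.2]
finger_gap: 0.0853
gripper_force: 0.0
[ 0.5095723  -0.1050879   0.30069626] [-0.05400424  0.28200379  0.21064031  2.02845341 -0.07577147  0.83736755
  1.76390393]
[469. 174.] S 97.0 [0.5766 0.1907] [391.2  18.5] -0.0 0.0154 2403
[275. 134.] S 255.0 [ 0.4812 -0.0853] [43.7 14. ] 1.44 0.013 318
[218. 148.] S 6.0 [ 0.5006 -0.1656] [44.2 13.9] -0.774 0.013 294
[ 13. 163.] S 6.0 [ 0.5193 -0.4574] [24.2 24. ] -1.535 0.015 213
[170. 182.] S 250.0 [ 0.5524 -0.2377] [43.6 14.5] 0.346 0.013 260
[106. 192.] S 40.0 [ 0.5637 -0.3326] [30.8  2.3] 0.021 0.016 64
[254. 204.] S 6.0 [ 0.5858 -0.1165] [43.4 14. ] -1.323 0.0129 235
[200. 233.] S 255.0 [ 0.6336 -0.2002] [43.8 13.3] -0.751 0.0128 210
[241. 299.] S 82.0 [ 0.7562 -0.1385] [119.1  26.5] -1.446 0.0164 1003
[187. 317.] S 93.0 [ 0.7941 -0.234 ] [62.6 33. ] 0.082 0.0153 543
[420. 368.] S 100.0 [0.9138 0.1798] [52.3 33.9] -0.216 0.0139 231
thin
[332. 188.] S 15.0 [0.568 0.001] [156.   34.4] 0.201 0.0069 2075
[202. 278.] S 73.0 [ 0.718  -0.2051] [19.2 18.4] -0.921 0.0063 75
[184. 289.] S 95.0 [ 0.7374 -0.2354] [33.2 31.4] 1.387 0.008 257
[269. 321.] S 6.0 [ 0.8082 -0.0922] [80.1 36.1] 0.123 0.0082 733
[173. 312.] S 88.0 [ 0.7895 -0.2603] [23.9 13.1] 0.136 0.0063 64
[202. 320.] S 87.5 [ 0.806  -0.2097] [28.7 13. ] 0.326 0.0081 94
bolt [0.506 0.504 0.044] [0.512 0.512 0.05 ]
bolt [0.532 0.468 0.045] [0.54  0.475 0.051]
```

View pics/w2.png

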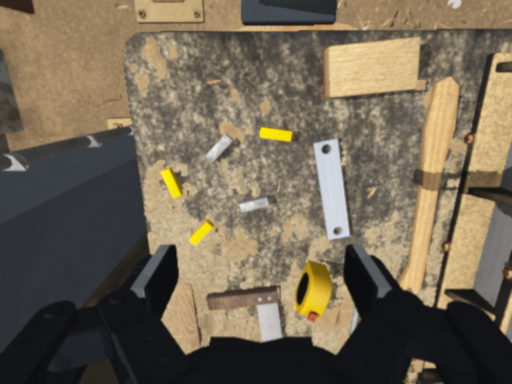

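The blocks (grey, low saturation) are at pixels (218,148) and (254,204), and the keeper is at (332,188). Yellow decoys are excluded. I'll pick the block at (0.586,-0.1165) first.

```bash
python3 - <<'E'
from h import *
plan([(.5858,-.1165,.10,.248),(.5858,-.1165,.034,.248)])
E
```

```text
[-76.0, -14.1, 200.5, 'turn 1.321']
[-75.9, -14.1, 266.5, 'turn 1.321']
```

```bash
python3 -m creep '{"translation":[[-15,-3,30],[-30,-6,60],[-45,-9,100],[-60,-12,140],[-76,-14,180],[-76,-14,200],[-76,-14,200],[-76,-14,200]],"turn":[0.165,0.33,0.495,0.66,0.825,0.99,1.155,1.32],"grip":[0,0,0,0,0.3,0.4,0.4,0.4]}'
python3 - <<'E'
from h import *
s,p,R=pose(); print(p,yawof(R),s['finger_gap'],s['dq'])
P=optics.camera_params('wrist'); im,d=optics.camera('wrist'); C=cloud(d,P)
cv2.imwrite('pics/w3.png',im[:,:,::-1]);blocks(im,C,.009)
s,p,R=pose(); print(p,yawof(R),s['finger_gap'])
plan([(.5858,-.1165,.034,.248)])
E
```

```text
t: 4.35
tool_pos: [0.5862, -0.1105, 0.0992]
ee_rot: [-1.924, -2.48, -0.002]
force: [-0.2, -0.2, -0.2]
finger_gap: 0.0508
gripper_force: 0.0
[ 0.58621374 -0.11053309  0.09923753] 0.25128807858782887 0.05081113432907594 [-0.23751637  0.06202647  0.35548056  0.00826698 -0.41603096  0.0938323
 -0.91059042]
[55.  8.] S 102.0 [ 0.4311 -0.0165] [12.1  5.5] 0.846 0.014 185
[446. 119.] S 228.0 [ 0.6939 -0.0182] [37.1 15.5] -1.445 0.0145 511
[127. 137.] S 250.0 [ 0.4823 -0.0849] [44.  14.6] 1.436 0.0133 1354
[259. 212.] S 6.0 [ 0.5867 -0.1163] [44.3 14. ] -1.311 0.0131 1012
[139. 242.] S 6.0 [ 0.5015 -0.1652] [44.4 15.3] -0.765 0.0132 1025
[461. 266.] S 80.0 [ 0.7575 -0.1249] [93.8 32.6] -1.465 0.0167 3658
[288. 312.] S 255.0 [ 0.6346 -0.1996] [44.8 14.2] -0.776 0.013 746
[208. 325.] S 255.0 [ 0.5704 -0.2309] [15.3  8.8] -1.117 0.0131 160
[395. 376.] S 95.0 [ 0.752  -0.2473] [23.  11.5] -0.613 0.0104 170
[ 0.58635454 -0.11033178  0.0993183 ] 0.24850621574127726 0.051355807418060395
[-6.0, -2.0, 65.3, 'turn 0.001']
```

```bash
python3 -m creep '{"translation":[[0,0,0],[0,0,10],[0,0,20],[0,0,30],[0,0,30],[0,0,30],[0,0,30],[0,0,30]],"turn":[0,0,0,0,0,0,0,0],"grip":[0.4,0.4,0.4,0.4,0.4,0.4,0.4,0.4]}'
python3 - <<'E'
from h import *
plan([(.5865,-.1164,.034,.255)])
E
```

```text
t: 5.4
tool_pos: [0.5859, -0.1152, 0.0706]
ee_rot: [1.926, 2.482, 0.0]
force: [-1.1, 0.5, -0.2]
finger_gap: 0.0512
gripper_force: 0.0
[-1.3, 0.2, 36.6, 'turn -0.004']
```

```bash
python3 -m creep '{"translation":[[-1,0,20],[-1,0,36.5],[-1,0,36.5],[-1,0,36.5],[-1,0,36.5],[-1,0,36.5],[-1,0,36.5],[-1,0,36.5]],"turn":[0,0,0,0,0,0,0,0],"grip":[0.4,0.4,0.4,0.4,1,1,1,1]}' 40
python3 - <<'E'
from h import *
c=np.array([.4698,.3814]);a=.266;u=np.array([np.cos(a),np.sin(a)])
f=c+.0315*u; n=c-.0315*u; print(f,n)
plan([(.5865,-.1164,.22),(.52,.1,.24,1.837),(*f,.20,1.837)])
E
```

```text
t: 6.4
tool_pos: [0.5863, -0.1161, 0.0344]
ee_rot: [1.925, 2.481, 0.001]
force: [-0.2, 0.3, 5.3]
finger_gap: 0.0123
gripper_force: 39.7
[0.50019215 0.38968054] [0.43940785 0.37311946]
[-0.3, 0.3, -185.6]
[225.8, -10.4, -205.7, 'turn 1.556']
[511.3, 42.4, -165.7, 'turn 1.556']
```

```bash
python3 -m creep '{"translation":[[0,0,-50],[0,0,-110],[40,0,-165],[90,0,-190],[140,0,-190],[190,0,-190],[245,0,-190],[300,0,-190]],"turn":[0,0,0,-0.18,-0.36,-0.54,-0.72,-0.9],"grip":[1,1,1,1,1,1,1,1]}'
python3 - <<'E'
from h import *
s,p,R=pose();print(p,yawof(R),s['finger_gap'])
plan([(.500,.3897,.20,1.837)])
E
```

```text
t: 7.4
tool_pos: [0.5105, 0.176, 0.2238]
ee_rot: [0.646, 3.074, 0.0]
force: [0.6, 0.2, 0.6]
finger_gap: 0.0122
gripper_force: 39.2
[0.51050637 0.17602943 0.22375483] 1.1567745782360874 0.012228228541717808
[95.6, 191.4, 23.8, 'turn -0.680']
```

```bash
python3 -m creep '{"translation":[[24,48,0],[48,96,0],[72,144,10],[96,191,24],[96,191,24],[96,191,24],[96,191,24],[96,191,24]],"turn":[-0.15,-0.3,-0.45,-0.6,-0.68,-0.68,-0.68,-0.68],"grip":[1,1,1,1,1,1,1,1]}'
cat >> h.py <<'E'
def holder(C,top=.021):
    """stud tips and top-face outline near holder"""
    hi=(C[...,2]>.041)&(C[...,2]<.052)&(C[...,1]>.34)&(C[...,1]<.43)&(C[...,0]>.37)&(C[...,0]<.57)
    n,l,st,ce=cv2.connectedComponentsWithStats(hi.astype(np.uint8))
    for i in range(1,n):
        if st[i,4]>5: q=C[l==i]; t=q[q[:,2]>q[:,2].max()-.002]; print('stud',st[i,4],t.mean(0).round(4),'mid',((t.min(0)+t.max(0))/2).round(4),len(t))
E
python3 - <<'E'
from h import *
s,p,R=pose();print(p,yawof(R),s['finger_gap'])
P=optics.camera_params('wrist'); im,d=optics.camera('wrist'); C=cloud(d,P); np.savez('w4.npz',im=im,d=d,C=C)
cv2.imwrite('pics/w4.png',im[:,:,::-1]); holder(C)
E
```

```text
t: 8.4
tool_pos: [0.502, 0.3869, 0.2]
ee_rot: [-0.404, 3.115, -0.001]
force: [-0.2, -0.5, -0.9]
finger_gap: 0.0126
gripper_force: 39.2
[0.50203615 0.38690928 0.20004237] 1.8286373520786599 0.012590931557396517
stud 74 [0.4071 0.3645 0.0454] mid [0.4071 0.3647 0.0456] 50
```

View pics/w4.png

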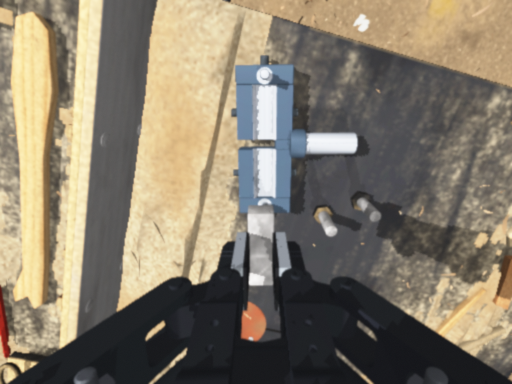

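The view is aligned with the holder: near stud at (265,74), slots at columns 257-276, far stud at (265,203), block held at (260,240), bolts at (325,220) and (368,208).

```bash
python3 - <<'E'
from h import *
for f in ['w4.npz','w1.npz']:
    C=np.load(f)['C']
    for a in [.255,.266,.277]:
        c=np.array([.4698,.3814]);u=np.array([np.cos(a),np.sin(a)]);v=np.array([-u[1],u[0]])
        D=(C[...,:2]-c); U=D@u; V=D@v; Z=C[...,2]
        near=(abs(U)<.085)&(abs(V)<.036)
        out=[]
        for lo,hi in [(-.055,-.01),(.012,.05)]:
            m=near&(U>lo)&(U<hi)
            t=m&(Z>.0185)&(Z<.024); fl=m&(Z>.012)&(Z<.0168)
            # floor restricted
            fl&=(abs(V)<.012)
            # edge per half: percentile of V
            out+=[np.percentile(V[t],[1,99]).round(4),np.percentile(V[fl],[3,97]).round(4),np.median(Z[fl]).round(4),fl.sum()]
        t=near&(Z>.0185)&(Z<.024)&(abs(V)<.028); out.append(np.percentile(U[t],[.5,99.5]).round(4))
        print(f,a,*out)
E
```

```text
w4.npz 0.255 [-0.0274  0.0314] [-0.008   0.0081] 0.0154 758 [-0.0269  0.0287] [-0.007  0.009] 0.0152 531 [-0.0751  0.0748]
w4.npz 0.266 [-0.027   0.0306] [-0.0076  0.0085] 0.0154 757 [-0.0271  0.0283] [-0.0074  0.0088] 0.0152 530 [-0.075   0.0748]
w4.npz 0.277 [-0.0267  0.0304] [-0.0073  0.0088] 0.0154 760 [-0.0274  0.0286] [-0.0077  0.0085] 0.0152 531 [-0.0748  0.0751]
w1.npz 0.255 [-0.0276  0.0308] [-0.0076  0.0083] 0.0153 413 [-0.027   0.0287] [-0.007   0.0089] 0.0151 311 [-0.075   0.0752]
w1.npz 0.266 [-0.0273  0.0306] [-0.0074  0.0086] 0.0153 412 [-0.0273  0.0283] [-0.0073  0.0087] 0.0151 312 [-0.075   0.0752]
w1.npz 0.277 [-0.0269  0.0307] [-0.007   0.0089] 0.0153 412 [-0.0276  0.0289] [-0.0076  0.0083] 0.0151 312 [-0.075   0.0752]
```

```bash
python3 - <<'E'
from h import *
C=np.load('w4.npz')['C']; s,p,R=pose(); T=(C.reshape(-1,3)-p)@R
m=(abs(T[:,1])<.02)&(T[:,0]>.013)&(T[:,0]<.03)&(T[:,2]>.005)&(T[:,2]<.05)
q=T[m]; print(m.sum(),np.percentile(q,[1,50,99],axis=0).round(4))
t=q[abs(q[:,2]-np.median(q[:,2]))<.003]; print(np.percentile(t[:,1],[2,98]),np.percentile(t[:,0],[2,98]))
for x in (.05,.07,.10): plan([(.5000,.3903,x,.268+np.pi/2)])
E
```

```text
616 [[ 0.0132 -0.0074  0.0201]
 [ 0.0198 -0.0008  0.0218]
 [ 0.0219  0.0061  0.0338]]
[-0.00708006  0.00600761] [0.01324022 0.02166447]
[1.1, 3.6, 150.0, 'turn -0.010']
[1.1, 3.6, 130.0, 'turn -0.010']
[1.1, 3.6, 100.0, 'turn -0.010']
```

```bash
python3 -m creep '{"translation":[[1,4,25],[1,4,50],[1,4,75],[1,4,100],[1,4,110],[1,4,115],[1,4,115],[1,4,115]],"turn":[-0.01,-0.01,-0.01,-0.01,-0.01,-0.01,-0.01,-0.01],"grip":[1,1,1,1,1,1,1,1]}'
python3 - <<'E'
from h import *
s,p,R=pose();print(p,yawof(R),s['finger_gap'])
plan([(.4999,.3908,.0505,.268+np.pi/2)])
E
```

```text
t: 9.45
tool_pos: [0.5002, 0.392, 0.0857]
ee_rot: [-0.423, 3.112, 0.001]
force: [-0.4, -0.8, -0.4]
finger_gap: 0.0122
gripper_force: 39.2
[0.50017187 0.39202917 0.08573381] 1.8408512320340544 0.01220449875979873
[0.6, -1.1, 35.2, 'turn 0.002']
```

```bash
python3 -m creep '{"translation":[[0,-1,0],[0,-1,8],[0,-1,16],[0,-1,24],[0,-1,30],[0,-1,35],[0,-1,35],[0,-1,35]],"turn":[0,0,0,0,0,0,0,0],"grip":[1,1,1,1,1,1,1,1]}'
```

```text
t: 10.45
tool_pos: [0.4997, 0.3906, 0.0504]
ee_rot: [0.423, -3.112, 0.0]
force: [-2.1, -0.1, 4.3]
finger_gap: 0.0121
gripper_force: 39.9
```

```bash
python3 -m creep '{"translation":[[0,-1,0],[0,-1,0],[0,-1,-10],[0,-1,-60],[0,-1,-115],[0,-1,-160],[0,-1,-160],[0,-1,-160]],"turn":[0,0,0,0,0,0,0,0],"grip":[0.6,0.6,0.6,0.6,0.6,0.6,0.6,0.6]}'
cat >> h.py <<'E'
def inslot(C,c=(.4696,.3820),a=.268):
    c=np.array(c);u=np.array([np.cos(a),np.sin(a)]);v=np.array([-u[1],u[0]])
    D=C[...,:2]-c;U=D@u;V=D@v
    for s in (1,-1):
        m=(abs(U-s*.0315)<.029)&(abs(V)<.02)&(C[...,2]>.026)&(C[...,2]<.036)
        if m.sum()>20:
            print(s,m.sum(),'U',np.percentile(U[m],[2,98]).round(4),'V',np.percentile(V[m],[2,98]).round(4),'z',np.percentile(C[m][:,2],[5,50,95]).round(4)); print(rect(m,C,.026,.036))
E
python3 - <<'E'
from h import *
s,p,R=pose();print(p,yawof(R),s['finger_gap'])
P=optics.camera_params('wrist'); im,d=optics.camera('wrist'); C=cloud(d,P); np.savez('w5.npz',im=im,d=d,C=C)
cv2.imwrite('pics/w5.png',im[:,:,::-1]); holder(C); inslot(C)
plan([(.47,.20,.23,.797),(.501,-.1654,.12,.80)])
E
```

```text
t: 11.45
tool_pos: [0.4997, 0.3895, 0.2099]
ee_rot: [0.423, -3.113, 0.0]
force: [0.0, 0.4, -1.1]
finger_gap: 0.0344
gripper_force: 0.0
[0.49972238 0.38947847 0.20989484] 1.8410742494297825 0.03440837559632112
stud 73 [0.407  0.3646 0.0457] mid [0.4065 0.3645 0.046 ] 40
stud 51 [0.5338 0.3992 0.045 ] mid [0.5338 0.3992 0.0451] 33
1 527 U [0.0098 0.0521] V [-0.0069  0.0068] z [0.0278 0.029  0.0302]
(array([0.4997, 0.3902]), array([43.4, 13.9]), np.float64(0.265), np.float64(0.029), 527)
[78.8, -174.5, -20.7, 'turn 1.044']
[146.3, -534.8, 89.7, 'turn 1.041']
```

The first block is seated: flat, top about 30 mm, centred. On to the second block.

```bash
python3 -m creep '{"translation":[[16,-58,-20],[32,-116,-20],[48,-174,-20],[64,-232,-20],[80,-290,-20],[96,-348,-20],[112,-406,-20],[128,-464,0]],"turn":[0.13,0.26,0.39,0.52,0.65,0.78,0.91,1.04],"grip":[0.4,0.4,0.4,0.4,0.4,0.4,0.4,0.4]}'
python3 - <<'E'
from h import *
plan([(.501,-.1654,.10,.80)])
E
```

```text
t: 12.5
tool_pos: [0.5008, -0.0926, 0.2097]
ee_rot: [1.185, 2.909, 0.0]
force: [1.8, 0.1, 0.2]
finger_gap: 0.0511
gripper_force: 0.0
[-51.0, -52.0, 109.7, 'turn -0.003']
```

```bash
python3 -m creep '{"translation":[[-25,-26,30],[-51,-52,70],[-51,-52,110],[-51,-52,140],[-51,-52,140],[-51,-52,140],[-51,-52,140],[-51,-52,140]],"turn":[0,0,0,0,0,0,0,0],"grip":[0.4,0.4,0.4,0.4,0.4,0.4,0.4,0.4]}'
python3 - <<'E'
from h import *
P=optics.camera_params('wrist'); im,d=optics.camera('wrist'); C=cloud(d,P)
blocks(im,C,.009)
plan([(.501,-.1655,.034,.80)])
E
```

```text
t: 13.5
tool_pos: [0.5018, -0.1635, 0.0711]
ee_rot: [1.178, 2.91, 0.0]
force: [1.0, -0.1, 0.4]
finger_gap: 0.051
gripper_force: 0.0
[333. 113.] S 252.0 [ 0.4818 -0.0849] [44.1 14.3] 1.433 0.0131 1875
[258. 220.] S 5.0 [ 0.501  -0.1652] [44.1 13.8] -0.761 0.0131 1301
[236. 325.] S 255.0 [ 0.5528 -0.2373] [44.1 14.8] 0.324 0.0129 1001
[-0.9, -1.9, 37.0, 'turn 0.001']
```

```bash
python3 -m creep '{"translation":[[-1,-1.5,20],[-1,-1.5,37],[-1,-1.5,37],[-1,-1.5,37],[-1,-1.5,37],[-1,-1.5,37],[-1,-1.5,37],[-1,-1.5,37]],"turn":[-0.01,-0.01,-0.01,-0.01,-0.01,-0.01,-0.01,-0.01],"grip":[0.4,0.4,0.4,0.4,1,1,1,1]}' 40
python3 - <<'E'
from h import *
plan([(.4392,.3742,.22,.268+np.pi/2)])
E
```

```text
t: 14.55
tool_pos: [0.501, -0.1654, 0.0337]
ee_rot: [1.165, 2.917, 0.0]
force: [-1.3, 1.0, 6.2]
finger_gap: 0.0128
gripper_force: 40.0
[416.4, 348.7, -186.4, 'turn -1.028']
```

```bash
python3 -m creep '{"translation":[[0,0,-60],[0,0,-120],[45,36,-175],[90,73,-186],[135,110,-186],[182,148,-186],[230,188,-186],[278,228,-186]],"turn":[0,0,0,-0.15,-0.3,-0.45,-0.6,-0.75],"grip":[1,1,1,1,1,1,1,1]}'
python3 - <<'E'
from h import *
plan([(.4392,.3742,.20,.268+np.pi/2)])
E
```

```text
t: 15.55
tool_pos: [0.4561, 0.1883, 0.2192]
ee_rot: [0.008, 3.141, 0.0]
force: [1.4, 0.5, -0.3]
finger_gap: 0.0126
gripper_force: 39.3
[17.8, 185.8, 19.2, 'turn -0.273']
```

```bash
python3 -m creep '{"translation":[[5,50,0],[10,100,0],[14,145,10],[18,186,19],[18,186,60],[18,186,100],[18,186,130],[18,186,130]],"turn":[-0.1,-0.2,-0.27,-0.27,-0.27,-0.27,-0.27,-0.27],"grip":[1,1,1,1,1,1,1,1]}'
python3 - <<'E'
from h import *
s,p,R=pose(); P=optics.camera_params('wrist'); im,d=optics.camera('wrist'); C=cloud(d,P); T=(C.reshape(-1,3)-p)@R
m=(abs(T[:,1])<.02)&(T[:,0]>.013)&(T[:,0]<.03)&(T[:,2]>.016)&(T[:,2]<.024); q=T[m]
if m.sum(): print(m.sum(),np.percentile(q,[1,50,99],axis=0).round(4))
print(yawof(R)); plan([(.4392,.3742,.0507,.268+np.pi/2)])
E
```

```text
t: 16.55
tool_pos: [0.439, 0.3712, 0.0868]
ee_rot: [0.407, -3.11, 0.005]
force: [-0.3, -0.5, -0.5]
finger_gap: 0.0124
gripper_force: 39.3
476 [[ 0.0133 -0.0069  0.0195]
 [ 0.0184 -0.0001  0.0208]
 [ 0.0224  0.0067  0.0237]]
1.8311157978158288
[0.2, 2.4, 37.7, 'turn -0.008']
```

```bash
python3 -m creep '{"translation":[[0,0,0],[0,0,5],[0,0,10],[0,0,12],[0,0,12],[0,0,12],[0,0,12],[0,0,12]],"turn":[0,0,0,0,0,0,0,0],"grip":[1,1,1,1,1,1,1,1]}'
python3 - <<'E'
from h import *
plan([(.4392,.3742,.0507,.268+np.pi/2)])
E
```

```text
t: 17.6
tool_pos: [0.4407, 0.3727, 0.0772]
ee_rot: [-0.408, 3.115, 0.0]
force: [-0.1, 0.8, -0.3]
finger_gap: 0.0124
gripper_force: 39.3
[1.0, 1.9, 26.5, 'turn -0.008']
```

```bash
python3 -m creep '{"translation":[[1,1.5,0],[1,1.5,6],[1,1.5,12],[1,1.5,18],[1,1.5,23],[1,1.5,26.5],[1,1.5,26.5],[1,1.5,26.5]],"turn":[-0.01,-0.01,-0.01,-0.01,-0.01,-0.01,-0.01,-0.01],"grip":[1,1,1,1,1,1,1,1]}'
```

```text
t: 18.6
tool_pos: [0.4394, 0.3739, 0.0507]
ee_rot: [-0.423, 3.113, 0.0]
force: [-0.1, 0.1, -1.1]
finger_gap: 0.0123
gripper_force: 39.3
```

```bash
python3 -m creep '{"translation":[[1,1.5,0],[1,1.5,0],[1,1.5,-10],[1,1.5,-60],[-30,1.5,-115],[-60,1.5,-160],[-60,1.5,-160],[-60,1.5,-160]],"turn":[0,0,0,0,0,0,0,0],"grip":[0.6,0.6,0.6,0.6,0.6,0.6,0.6,0.6]}'
python3 - <<'E'
from h import *
P=optics.camera_params('wrist'); im,d=optics.camera('wrist'); C=cloud(d,P); np.savez('w6.npz',im=im,d=d,C=C)
cv2.imwrite('pics/w6.png',im[:,:,::-1]); holder(C); inslot(C)
plan([(.568,.001,.15,.201+np.pi/2)])
E
```

```text
t: 19.6
tool_pos: [0.4959, 0.3909, 0.2107]
ee_rot: [0.423, -3.112, 0.0]
force: [-0.6, -0.4, 0.1]
finger_gap: 0.0342
gripper_force: 0.0
stud 69 [0.4068 0.3647 0.0454] mid [0.4067 0.3647 0.0455] 42
stud 51 [0.5337 0.3992 0.0448] mid [0.5337 0.3992 0.0449] 35
1 515 U [0.0097 0.0527] V [-0.0069  0.0061] z [0.0277 0.029  0.0302]
(array([0.4999, 0.3898]), array([44. , 13.2]), np.float64(0.274), np.float64(0.029), 515)
-1 629 U [-0.0533 -0.011 ] V [-0.0066  0.0066] z [0.0278 0.0291 0.0303]
(array([0.4389, 0.3735]), array([43. , 13.4]), np.float64(0.272), np.float64(0.0291), 629)
[33.7, -394.8, 60.2, 'turn 0.070']
```

```bash
python3 -m creep '{"translation":[[5,-60,-20],[10,-120,-20],[15,-180,-20],[20,-240,-20],[25,-300,0],[30,-360,20],[34,-395,40],[34,-395,60]],"turn":[0,0.01,0.02,0.03,0.04,0.05,0.06,0.07],"grip":[0.6,0.6,0.6,0.6,0.6,0.3,0.3,0.3]}'
python3 - <<'E'
from h import *
C=np.load('w6.npz')['C']; p=np.array([.4959,.3909,.2107]);R=Ro.from_rotvec([0.423,-3.112,0]).as_matrix()
T=(C.reshape(-1,3)-p)@R
for sg in (1,-1):
    m=(sg*T[:,1]>.014)&(sg*T[:,1]<.04)&(abs(T[:,0])<.02)&(T[:,2]<.08); q=T[m]
    print(m.sum(), np.percentile(q,[1,50,99],axis=0).round(4).tolist() if m.sum() else '', np.sort(q[:,2])[-5:])
P=optics.camera_params('wrist'); im,d=optics.camera('wrist'); C=cloud(d,P); blocks(im,C,.0045,.0105)
plan([(.568,.001,.08,.201+np.pi/2)])
E
```

```text
t: 20.65
tool_pos: [0.5675, -0.0031, 0.1486]
ee_rot: [0.303, -3.123, 0.003]
force: [0.6, 0.6, 0.3]
finger_gap: 0.0597
gripper_force: 0.0
7205 [[-0.0109, 0.0142, -0.0686], [0.0115, 0.0213, -0.0308], [0.0189, 0.0398, 0.0188]] [0.02450576 0.02451291 0.02497789 0.02530629 0.02632849]
7175 [[-0.0108, -0.0397, -0.0687], [0.0116, -0.0215, -0.0308], [0.0189, -0.0143, 0.0187]] [0.02432829 0.02442144 0.02442779 0.02467018 0.02508918]
[447.  63.] S 114.0 [0.4349 0.1258] [14.3  2.5] -0.103 0.0083 74
[436.  87.] S 115.0 [0.4546 0.1245] [22.8  2.4] -0.063 0.0081 125
[502. 117.] S 34.0 [0.4654 0.1893] [38.   3.2] -0.022 0.0076 202
[  8. 122.] S 248.0 [ 0.5525 -0.2308] [39.7  3.2] 0.337 0.0074 219
[265. 178.] S 15.0 [0.5688 0.0011] [155.4  34.1] 0.201 0.007 5459
[423. 118.] S 116.0 [0.4808 0.1231] [26.7  2.4] 0.057 0.0078 123
[413. 160.] S 115.0 [0.5164 0.1273] [42.3  2.6] 0.109 0.0081 175
[484. 157.] S 88.0 [0.5025 0.1892] [14.   2.9] 0.129 0.0076 77
[461. 209.] S 42.0 [0.5563 0.1899] [90.1  2.8] -0.007 0.0077 417
[399. 209.] S 117.0 [0.5661 0.1315] [55.8  2.5] 0.037 0.0079 210
[ 29. 250.] S 74.0 [ 0.6814 -0.221 ] [26.7 10. ] -0.192 0.0058 188
[380. 266.] S 118.0 [0.6302 0.1335] [36.6  2.2] 0.018 0.0075 103
[433. 272.] S 34.0 [0.6252 0.1893] [42.8  2. ] 0.013 0.0076 148
[ 21. 299.] S 93.0 [ 0.756  -0.2304] [92.6 40.8] 0.104 0.0068 1382
[ 46. 284.] S 74.0 [ 0.7181 -0.206 ] [29.8 29.3] -0.802 0.0059 445
[225. 292.] S 225.5 [ 0.6908 -0.0174] [25.7  2.6] 1.335 0.0075 88
[ 60. 313.] S 69.0 [ 0.7515 -0.1903] [22.6  2.5] -1.361 0.008 71
[290. 329.] S 6.0 [0.7226 0.0616] [31.6 26.2] -1.3 0.006 285
[320. 331.] S 207.0 [0.7235 0.0938] [36.9 10.7] -0.034 0.0065 171
[143. 363.] S 6.0 [ 0.8054 -0.0968] [66.3 28.9] 0.179 0.0086 947
[390. 371.] S 42.0 [0.7633 0.1895] [42.7  2.1] -0.018 0.0075 102
[-3.1, 1.1, 66.2, 'turn -0.005']
```

```bash
python3 -m creep '{"translation":[[-1,1,20],[-1,1,40],[-1,1,60],[-1,1,80],[-1,1,90],[-1,1,90],[-1,1,90],[-1,1,90]],"turn":[0,0,0,0,0,0,0,0],"grip":[0.45,0.45,0.45,0.45,0.45,0.45,0.45,0.45]}'
python3 - <<'E'
from h import *
s,p,R=pose();P=optics.camera_params('wrist'); im,d=optics.camera('wrist'); C=cloud(d,P); blocks(im,C,.0045,.0105)
C0=np.load('w6.npz')['C']; p0=np.array([.4959,.3909,.2107]);R0=Ro.from_rotvec([0.423,-3.112,0]).as_matrix()
for C,p,R in [(C0,p0,R0),(C,p,R)]:
    T=(C.reshape(-1,3)-p)@R
    m=(abs(T[:,1])>.014)&(abs(T[:,1])<.04)&(abs(T[:,0])<.013)
    print(np.histogram(T[m][:,2],bins=np.arange(.008,.034,.001))[0])
print(s['finger_gap']);plan([(.5688,.0011,.026,.201+np.pi/2)])
E
```

```text
t: 21.7
tool_pos: [0.5706, 0.0028, 0.0613]
ee_rot: [-0.314, 3.125, -0.0]
force: [0.8, 0.3, 0.2]
finger_gap: 0.0468
gripper_force: 0.0
[471. 199.] S 115.0 [0.5347 0.1287] [146.8   5.6] 0.078 0.0078 1643
[259. 203.] S 10.0 [0.5691 0.0013] [155.8  34.1] 0.202 0.0071 11255
[ 36. 159.] S 70.0 [ 0.556  -0.1396] [8.  5.1] -0.316 0.0054 74
[498. 327.] S 30.0 [0.6166 0.1897] [49.8  3.3] -0.003 0.0074 445
[73 88 66 58 66 75 58 58 55 52 53 42 33 18  9 15 14  2  1  0  0  0  0  0
  0]
[73 70 78 76 73 72 66 50 66 46 32 52 19 20 20 11  0  0  0  0  0  0  0  0
  0]
0.04679378142615373
[2.1, -1.3, 35.3, 'turn -0.001']
```

```bash
python3 -m creep '{"translation":[[2,-1,12],[2,-1,24],[2,-1,35],[2,-1,35],[2,-1,35],[2,-1,35],[2,-1,35],[2,-1,35]],"turn":[0,0,0,0,0,0,0,0],"grip":[0.45,0.45,0.45,0.45,1,1,1,1]}' 80
python3 - <<'E'
from h import *
plan([(.568,.001,.22),(.4698,.3822,.22,.2665+np.pi/2)])
E
```

```text
t: 22.75
tool_pos: [0.5685, 0.0014, 0.0258]
ee_rot: [-0.314, 3.126, -0.0]
force: [0.0, -0.6, -1.1]
finger_gap: 0.0312
gripper_force: 79.7
[0.5, -0.3, -194.2]
[20.9, 392.8, -194.3, 'turn -0.066']
```

```bash
python3 -m creep '{"translation":[[0,0,-15],[0,0,-40],[0,0,-70],[0,0,-100],[0,0,-130],[0,0,-160],[0,0,-185],[0,0,-194]],"turn":[0,0,0,0,0,0,0,0],"grip":[1,1,1,1,1,1,1,1]}'
python3 - <<'E'
from h import *
s,p,R=pose();P=optics.camera_params('wrist'); im,d=optics.camera('wrist'); C=cloud(d,P)
z=p[2]-.026; m=(abs(C[...,2]-z-.008)<.012)&(abs((C[...,:2]-p[:2])).max(-1)<.12); T=(C[m]-p)@R
print(m.sum(),np.percentile(T,[1,50,99],axis=0).round(4).tolist())
k=(abs(T[:,1])<.018)&(T[:,0]>.025);A=np.c_[T[k][:,:2],np.ones(k.sum())];print('plane',np.linalg.lstsq(A,T[k][:,2],rcond=None)[0],T[k].min(0),T[k].max(0))
cv2.imwrite('pics/w7.png',im[:,:,::-1]); plan([(.4698,.3822,.22,.2665+np.pi/2)])
E
```

```text
t: 23.75
tool_pos: [0.5688, 0.0014, 0.2217]
ee_rot: [-0.314, 3.123, 0.0]
force: [1.0, -0.4, -3.6]
finger_gap: 0.0313
gripper_force: 79.9
15737 [[-0.0554, -0.0216, 0.0083], [0.0187, -0.0001, 0.0187], [0.0767, 0.0212, 0.0203]]
plane [0.00287856 0.0015514  0.01855649] [ 0.02500901 -0.01740575  0.01651774] [0.07747042 0.01687629 0.02783042]
[21.4, 392.9, 1.7, 'turn -0.066']
```

View pics/w7.png

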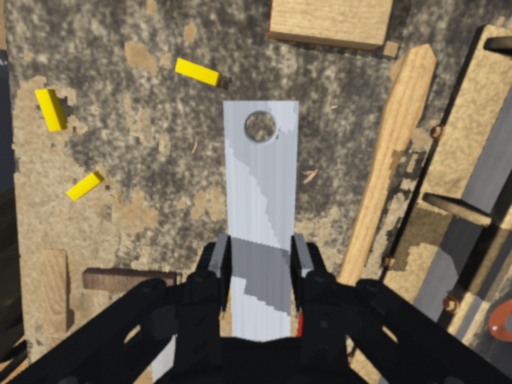

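The plate is held level and square: end edge at row 100, hole at (260,126), grip at its middle (end 77.5 mm from the tool). Now over the fence.

```bash
python3 -m creep '{"translation":[[1,20,0],[4,60,0],[7,115,0],[10,170,0],[13,225,0],[16,280,0],[19,330,0],[21,365,0]],"turn":[0,-0.01,-0.02,-0.03,-0.04,-0.05,-0.06,-0.066],"grip":[1,1,1,1,1,1,1,1]}'
python3 - <<'E'
from h import *
plan([(.4698,.3822,.22,.2665+np.pi/2)])
E
```

```text
t: 24.8
tool_pos: [0.4715, 0.3589, 0.2178]
ee_rot: [0.425, -3.109, 0.0]
force: [-0.6, -0.7, -3.2]
finger_gap: 0.0313
gripper_force: 79.9
[-4.6, 22.9, -2.2, 'turn 0.005']
```

```bash
python3 -m creep '{"translation":[[-1,8,0],[-3,16,0],[-4,23,0],[-4,23,20],[-4,23,40],[-4,23,60],[-4,23,68],[-4,23,68]],"turn":[0,0,0,0,0,0,0,0],"grip":[1,1,1,1,1,1,1,1]}'
python3 - <<'E'
from h import *
s,p,R=pose();print(p,yawof(R))
P=optics.camera_params('wrist'); im,d=optics.camera('wrist'); C=cloud(d,P); np.savez('w8.npz',im=im,d=d,C=C)
T=(C.reshape(-1,3)-p)@R; k=(abs(T[:,1])<.02)&(T[:,0]>.03)&(T[:,0]<.09)&(abs(T[:,2]-.019)<.005); q=T[k]
e=q[q[:,0]<.07]; print('edges',np.percentile(e[:,1],[1,99]),'end',np.percentile(q[:,0],99.5),'tilt',np.linalg.lstsq(np.c_[q[:,:2],np.ones(len(q))],q[:,2],rcond=None)[0])
plan([(.4698,.3822,.0825,.2665+np.pi/2)])
E
```

```text
t: 25.8
tool_pos: [0.4732, 0.3774, 0.1513]
ee_rot: [0.415, -3.113, 0.001]
force: [-0.2, -0.7, -3.4]
finger_gap: 0.0312
gripper_force: 79.9
[0.47320918 0.37742328 0.15127329] 1.8358374868692322
edges [-0.01707564  0.01629048] end 0.07716835523879252 tilt [ 0.00056177 -0.00028951  0.01864959]
[2.5, 5.1, 69.4, 'turn -0.001']
```

```bash
python3 -m creep '{"translation":[[0,0,0],[1,2,10],[1,2,20],[1,2,30],[1,2,40],[1,2,40],[1,2,40],[1,2,40]],"turn":[0,0,0,0,0,0,0,0],"grip":[1,1,1,1,1,1,1,1]}'
python3 - <<'E'
from h import *
plan([(.4698,.3822,.0825,.2665+np.pi/2)])
E
```

```text
t: 26.85
tool_pos: [0.4718, 0.3801, 0.112]
ee_rot: [-0.417, 3.113, 0.001]
force: [-0.0, -0.6, -2.9]
finger_gap: 0.0311
gripper_force: 79.9
[1.4, 2.6, 29.5, 'turn -0.000']
```

```bash
python3 -m creep '{"translation":[[1,2,0],[1,2,5],[1,2,10],[1,2,15],[1,2,20],[1,2,25],[1,2,29.5],[1,2,29.5]],"turn":[0,0,0,0,0,0,0,0],"grip":[1,1,1,1,1,1,1,1]}'
python3 - <<'E'
from h import *
s,p,R=pose(); print(yawof(R))
P=optics.camera_params('wrist'); im,d=optics.camera('wrist'); C=cloud(d,P); np.savez('w9.npz',im=im,d=d,C=C)
cv2.imwrite('pics/w9.png',im[60:384,60:460,::-1]);holder(C)
T=(C.reshape(-1,3)-p)@R; k=(abs(T[:,1])<.02)&(T[:,0]>.03)&(T[:,0]<.09)&(abs(T[:,2]-.019)<.004); W=C.reshape(-1,3)[k]
print('plate top z',np.median(W[:,2])); plan([(.4698,.3822,.0825,.2665+np.pi/2)])
E
```

```text
t: 27.85
tool_pos: [0.4699, 0.3813, 0.0816]
ee_rot: [0.417, -3.113, 0.001]
force: [-0.4, -0.2, -2.4]
finger_gap: 0.0311
gripper_force: 80.0
1.8370346611122916
stud 197 [0.407  0.3647 0.0455] mid [0.407  0.3649 0.046 ] 84
plate top z 0.0630194957468944
[-0.0, 0.8, -0.6, 'turn -0.000']
```

View pics/w9.png

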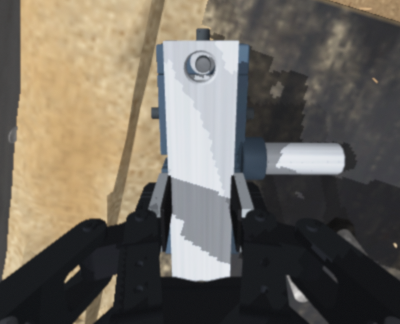

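The near stud (203,65) shows inside the plate's hole (200,66), and the plate is square to the holder. One settling call, then hand in.

```bash
python3 -m creep '{"translation":[[0,0.5,0],[0,0.5,0],[0,0.5,0],[0,0.5,0],[0,0.5,0],[0,0.5,0],[0,0.5,0],[0,0.5,0]],"turn":[0,0,0,0,0,0,0,0],"grip":[1,1,1,1,1,1,1,1]}'
python3 - <<'E'
from h import *
s,p,R=pose(); print(p,yawof(R),abs(np.array(s['dq'])).max())
e=np.hypot(*(p[:2]-[.4698,.3822])); print(e)
if e<.0025 and .079<p[2]<.086: print(robot.hand_in())
E
```

```text
t: 28.9
tool_pos: [0.4699, 0.382, 0.0821]
ee_rot: [-0.417, 3.114, -0.0]
force: [-0.2, 0.5, -3.1]
finger_gap: 0.0315
gripper_force: 80.0
[0.46991938 0.38198744 0.08208682] 1.8370662446834605 0.0011445119847126105
0.00024379117585235198
the job is handed in; nothing more can be done
None
```

The job is handed in: both grey guide blocks are down flat in the slots, one in each, and the gripper is holding the keeper plate level over the two studs, about 10 mm above the tips by the arm's own reading; the hand-in returned no verdict.

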